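Seat the reflectance standards and hold the recessed calibrate button

TASK

Calibrate the reflectance reader: first slide the three round standards along the bench, without lifting them, until each sits fully home in one of the three V-shaped rests along the front of the reader, so that they form an even row (any order). Then take the red-handled screwdriver out of the wooden tool block, reach its shaft down through the round hole with the red frame in the top of the reader, and push the recessed button fully down. Finish like that, with the screwdriver still in the gripper and the button held down, the standards still in their rests and the other things on the bench left where they were.

Things in the scene. Friction and masses are not known exactly. Their poses are not given: they have to be found in the camera images.
- reader: reflectance reader, fixed low console, white and grey, dark display on top: 50 mm deep (x), 150 mm wide (y), 46 mm high; left or right of the stirrer in mid-bench, the tool block on the other side. Origin: centre of its underside. +x points away from the robot, +y left; it may be turned a little about z. Rests open to -x, between cheeks 12 mm high that reach about 20 mm out from its front face
- seat_0 (a point): the left (+y) of the three rests at the front of the reader: where a puck's centre is when the puck is fully home, touching both slanted cheeks of its rest (7 mm above the bench). Axes as the reader
- seat_1 (a point): the middle of the three rests at the front of the reader: where a puck's centre is when the puck is fully home, touching both slanted cheeks of its rest (7 mm above the bench). Axes as the reader
- seat_2 (a point): the right (-y) of the three rests at the front of the reader: where a puck's centre is when the puck is fully home, touching both slanted cheeks of its rest (7 mm above the bench). Axes as the reader. Rests are 46 mm apart
- aperture (a point): centre of the mouth of the round hole, in the top face of the reader, 46 mm above the bench, framed in red; 14 mm diameter, a straight well going vertically down. The button's face, 11 mm diameter, red, lies centred in it 22 mm below the mouth
- reader_button (a joint): travel of the recessed button, m: 0 up, 0.005 fully down; spring-loaded: begins to move at about 2 N, fully down at about 6 N, comes back up when let go
- puck_white_center (a point): centre (half-way up, 7 mm above the bench) of the loose reflectance standard with the white face: a round puck, aluminium rim, 34 mm diameter, 14 mm tall, about 50 g, lying flat on the bench; starts 25 to 40 mm short of one of the three rests and up to 5 mm to the side of it
- puck_grey_center (a point): centre (half-way up, 7 mm above the bench) of the loose reflectance standard with the mid-grey face: a round puck, aluminium rim, 34 mm diameter, 14 mm tall, about 50 g, lying flat on the bench; starts 25 to 40 mm short of one of the three rests and up to 5 mm to the side of it
- puck_dark_center (a point): centre (half-way up, 7 mm above the bench) of the loose reflectance standard with the black face: a round puck, aluminium rim, 34 mm diameter, 14 mm tall, about 50 g, lying flat on the bench; starts 25 to 40 mm short of one of the three rests and up to 5 mm to the side of it
- tool_block: fixed wooden tool block, 64 x 64 mm (foot 72 mm), 92 mm high, with five holes; origin at the centre of its underside. The screwdriver stands in the 6.5 mm hole in its middle, 88 mm deep
- driver_handle (a point): centre of the screwdriver's red handle. The loose screwdriver, 171 mm long, 60 g, stands upright in the block, tip down: handle 22 mm diameter and 88 mm long (44 mm above and below this point, resting with its lower end on the block), steel shaft 4.4 mm diameter and 84 mm long below it. Local y runs along the tool towards the handle end (up)
- driver_tip (a point): tip of the screwdriver's shaft, 128 mm from the handle's centre along the tool's axis
- timer: bystander: white bench timer, 64 x 64 x 19 mm, near the front edge, right; origin at its underside
- marker_pen: bystander: marker pen, 121 x 12 mm, far right, beside the tube rack; origin at its underside
- cap_blue: bystander: blue screw cap, 53 mm diameter, 25 mm high, near the front edge, right of the middle; origin at its underside
- beaker_250: bystander: clear 250 ml beaker, 76 mm diameter, 92 mm high, standing on the magnetic stirrer (75 mm high) in the middle of the bench, so its rim is 167 mm above the bench; origin at its underside

How it is judged:
On the way, in this order (a step that is already met when the one before it is completed fails the run):
1. all three standards sit in their rests ((horizontal distance between puck_white_center and seat_0 below 0.004 m or horizontal distance between puck_white_center and seat_1 below 0.004 m or horizontal distance between puck_white_center and seat_2 below 0.004 m) and (horizontal distance between puck_grey_center and seat_0 below 0.004 m or horizontal distance between puck_grey_center and seat_1 below 0.004 m or horizontal distance between puck_grey_center and seat_2 below 0.004 m) and (horizontal distance between puck_dark_center and seat_0 below 0.004 m or horizontal distance between puck_dark_center and seat_1 below 0.004 m or horizontal distance between puck_dark_center and seat_2 below 0.004 m)), for 0.2 s.
2. the screwdriver is clear of the tool block, held in the gripper (height (world z) of driver_tip above 0.095 m and contact force between the fingers and screwdriver above 1 N), for 0.1 s.
At the end, for the whole second after the job is handed in: Each standard's centre is within 4 mm of one of the rests' centres; the button is at least 3.8 mm down (of 5 mm), pressed by the screwdriver with more than 2 N, its tip in the well under the aperture; the screwdriver's handle is still between the gripper's fingers (all of step 1 and value of joint reader_button above 0.0038 m and contact force between screwdriver and reader_button above 2 N and horizontal distance between driver_tip and aperture below 0.007 m and height (world z) of driver_tip below 0.03 m and contact force between the fingers and screwdriver above 2 N and distance between the grasp point and driver_handle below 0.05 m); the arm keeps its last pose, push and grip.
It fails at once if a standard is lifted off the bench (over 12 mm) (height (world z) of any of puck_white_center, puck_grey_center, puck_dark_center above 0.019 m).
It fails at once if a bystander (timer, marker pen, blue cap, beaker) is pushed away (over 25 mm) (distance of any of timer, marker_pen, cap_blue, beaker_250 from where it was at the start of the episode above 0.025 m).
It also fails if it takes over 58 s, if anything falls off the work surface, if the arm or the gripper's body presses on something with over 40 N, if the wrist force passes 120 N, or if a joint passes its speed limit or range.

ROBOT

A 6-joint arm with a two-finger parallel gripper is mounted at the origin on a cart in front of the work surface, level with it; the furniture and walls round the work are solid. World frame = base frame: x ahead of the robot, y to its left, z up, the work surface at z = 0. Lengths are in m, angles in rad, forces in N, time in s.
With the tool pointing down it reaches from about 0.225 to 0.875 m from the base axis. Payload 3.4 kg.
Tool frame: the origin (TCP) lies between the finger pads; the fingertips stand 14 mm ahead of it and the grasp point (between the pads) lies 5 mm behind it; z points along the fingers, y is the line along which they close (so a half turn about z gives the same grasp; the last joint's range is limited). The gripper opens to 85 mm and grips with 20 to 120 N. Pads are 22 mm wide; open, the fingers measure 114 mm over their backs; the gripper's body (76 mm by 85 mm) begins 54 mm behind the grasp point. The pads swing forward as they close: fully open they stand 13 mm farther back than shut.
Start: joints at [-1.295, 0.276, 1.505, -0, 1.361, -0.121], TCP at [0.222, -0.53, 0.245] pointing down, gripper open.
Joint ranges: [-2.89, 2.89], [-0.75, 2.08], [0.22, 2.7], [-1.18, 4.32], [0.11, 2.71], [-2.7, 2.7]. Speed limits (rad/s): [2.57, 2.57, 3.14, 3.14, 3.14, 3.14].

INTERFACE

Orientations are given as a unit quaternion [x, y, z, w].
In Python, from station import sense, cams, order gives the robot as it stands.
- The arm moves only by the tool drive_tool, never from a script. Its argument "steps" is a list of rows, each a list of 3 entries, a list of its own where there are three numbers: the turn, a rotation vector about the tool's x, y, z in degrees, then the shift along the tool's x, y, z in m, then the finger opening in m, from 0 to 0.0854. A call has 1 to 8 rows; each row shifts and turns the commanded pose from where the row before left it, along the tool's axes as they then stand; what a row does not reach is not made up. A row lasts 1/8 s, in which the tool goes at most 62.5 mm and 10.7 degrees, less where a joint would pass 70% of its speed; a pose out of reach is approached as far as the arm can. A call is refused whole if a number of a shift passes 0.0625 or a number of a turn 10.7, either way. A call with a gripper value outside its range is refused whole. The fingers move at their own pace and stop on an object; the grip force is fixed at half the most. Time passes only in rows, so rows that do not move let the fingers close. It gives the time, the measured TCP pose, the force, the opening and the grip force at its end, in the units of the state.
- sense(): the state, without advancing time (a new reading comes with each control period).
- cams.read_camera(name): name is "side" or "top"; returns a dict with "frame" (400x640x3 uint8, red, green, blue), "intrinsics" (3x3 intrinsics, pixels), "origin" and "rotation" of the camera in the world. Camera axes: x right, y up, looking along -z (the intrinsics and any distortion apply to the point x, -y, -z); pixel columns grow to the right and rows downward; lengths in m; the calibration is good to about 2 mm. A picture is of the moment at which its call begins. There is no depth.
- order.hand_in(): hands the job in; it is judged then, once.
The state is a dict: "time": time; "joints": joint angles; "qd": joint speeds; "tau": joint torques, N m; "tcp_pos": TCP position; "eef_rot": TCP orientation; "ft_force": force on the tool from outside, world axes, zero at the start; "ft_torque": the same for the moment, N m; "width": opening from 0.0 (shut) to 1.0 (fully open); "gripper_force": force on a finger pad.
Only numpy, scipy, OpenCV 4.12 (cv2) and the standard library are available. Lean on these libraries where they do the work, as an engineer would, in place of code of your own. Each camera call takes 0.05 s, during which the arm holds its last target. There are 200 camera calls.

## Working session

There is one attempt and no reset: what is moved stays moved. The work goes in short steps, Python scripts to look and compute and a tool call to move; the robot and the scene stay as the last step left them, time stands still between calls to the robot, and variables do not carry over. Pictures are saved under pics/ and viewed, at most 10 in all, crops included, and the job is handed in when it is done.

Besides the shell and the picture viewer there is one more tool, called after "Request:" by a JSON object that holds its "name" and its "arguments". drive_tool: Moves the arm, as the interface text tells. Its arguments: {"type":"object","properties":{"steps":{"type":"array","items":{"type":"array"}}},"required":["steps"]}

```bash
mkdir -p pics; cat > h.py <<'E'
import numpy as np, cv2
from station import sense, cams, order
def snap(n):
    c=cams.read_camera(n); return c
def save(n,f,box=None,s=1):
    im=c=f["frame"][:,:,::-1]
    if box: im=im[box[1]:box[3],box[0]:box[2]]
    cv2.imwrite("pics/"+n+".png",cv2.resize(im,None,fx=s,fy=s,interpolation=cv2.INTER_CUBIC))
E
python3 - <<'E'
from h import *
np.set_printoptions(precision=4,suppress=True)
import pickle
for n in("top","side"):
    c=snap(n);save(n,c);pickle.dump(c,open(n+".pkl","wb"))
    print(n,c["intrinsics"],c["origin"],c["rotation"],[k for k in c])
print(sense())
E
```

```text
top [[424.8482   0.     318.2146]
 [  0.     424.8482 200.0816]
 [  0.       0.       1.    ]] [ 0.2388 -0.1689  1.4156] [-0.0613  0.0596  0.7069 -0.7022] ['frame', 'intrinsics', 'origin', 'rotation']
side [[456.9095   0.     315.458 ]
 [  0.     456.9095 201.2738]
 [  0.       0.       1.    ]] [-0.2023 -0.6508  0.9269] [ 0.3385 -0.1713 -0.3963  0.8361] ['frame', 'intrinsics', 'origin', 'rotation']
{'time': 0.1, 'joints': array([-1.295 ,  0.2765,  1.506 , -0.    ,  1.3607, -0.121 ]), 'qd': array([-0.0013, -0.0011, -0.0038,  0.0015,  0.001 ,  0.0021]), 'tau': array([  0.0007, -41.7701, -24.6405,  -0.0003,   0.0058,  -0.    ]), 'tcp_pos': array([ 0.2221, -0.5299,  0.2445]), 'eef_rot': array([ 0.9804,  0.1971, -0.0001, -0.0008]), 'ft_force': array([0.0992, 0.3866, 0.1907]), 'ft_torque': array([-0.0105, -0.0233,  0.0228]), 'gripper_force': 0.0, 'width': 0.9981801058804974}
```

View pics/top.png

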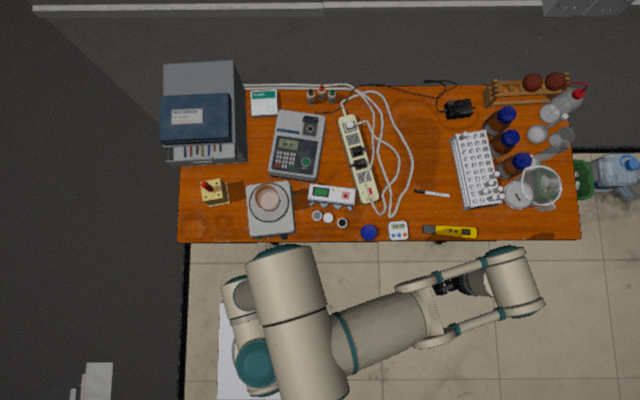

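View pics/side.png

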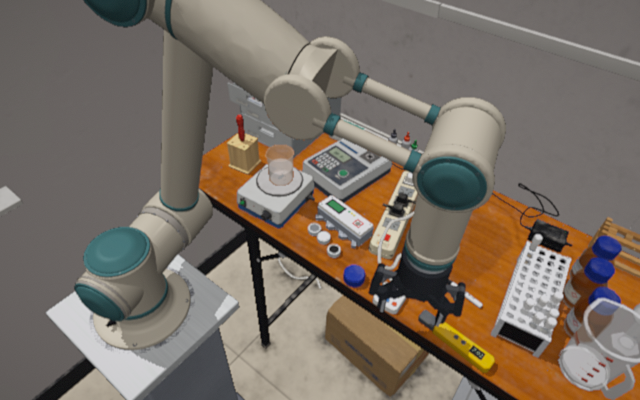

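```bash
python3 - <<'E'
from h import *
import pickle
t=pickle.load(open("top.pkl","rb"));s=pickle.load(open("side.pkl","rb"))
a=lambda f,b,k:cv2.resize(f["frame"][b[1]:b[3],b[0]:b[2],::-1],None,fx=k,fy=k,interpolation=cv2.INTER_CUBIC)
cv2.imwrite("pics/t2.png",np.vstack([a(t,(300,175,370,235),8), ])) 
im=np.zeros((600,800,3),np.uint8)
im[:600,:600]=a(s,(300,185,400,285),6)[:600,:600]
im[:320,600:800]=a(s,(225,105,265,169),5)
im[330:530,600:800]=a(t,(195,172,235,212),5)
cv2.imwrite("pics/s2.png",im)
E
```

```text
(no output)
```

View pics/t2.png

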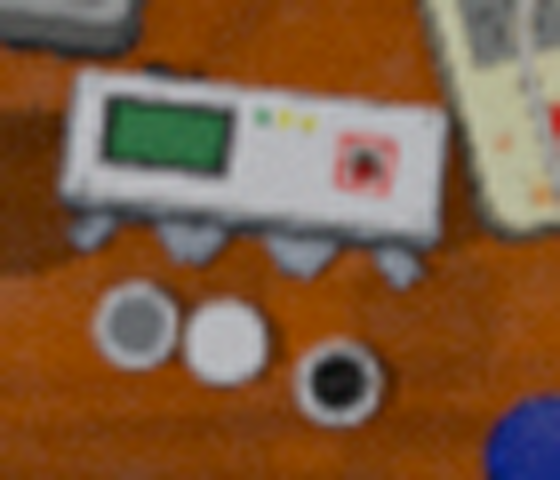

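View pics/s2.png

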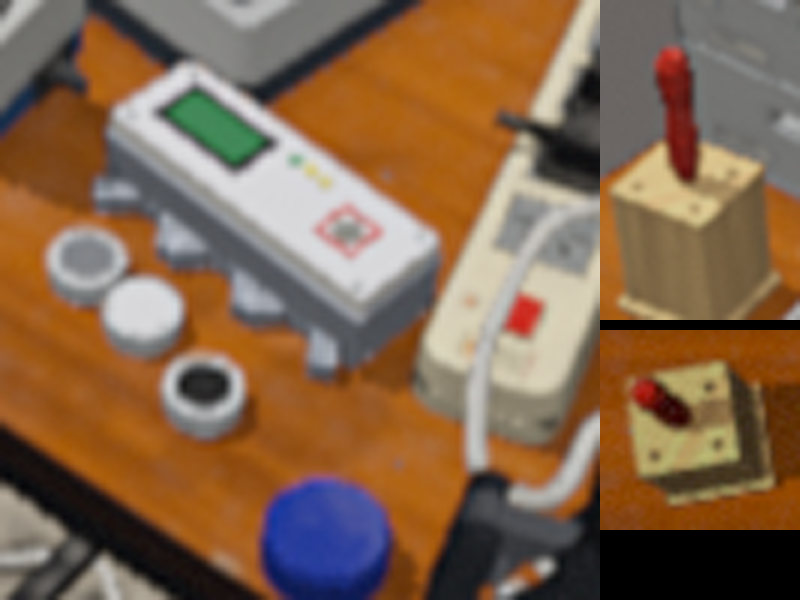

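```bash
cat >> h.py <<'E'
from scipy.spatial.transform import Rotation as R
def ray(c,p):
    d=np.linalg.inv(c["intrinsics"])@[p[0],p[1],1]; d=R.from_quat(c["rotation"]).apply([d[0],-d[1],-d[2]])
    return np.array(c["origin"]),d/np.linalg.norm(d)
def tri(a,b):
    A=np.zeros((3,3));B=np.zeros(3)
    for o,d in(a,b):
        P=np.eye(3)-np.outer(d,d);A+=P;B+=P@o
    x=np.linalg.solve(A,B)
    return x,[np.linalg.norm(np.cross(x-o,d)) for o,d in(a,b)]
def onz(r,z):
    o,d=r;return o+d*(z-o[2])/d[2]
def up(u,v,k,x,y): return (u+.5)/k-.5+x,(v+.5)/k-.5+y
E
python3 - <<'E'
from h import *
import pickle
np.set_printoptions(precision=4,suppress=True)
t=pickle.load(open("top.pkl","rb"));s=pickle.load(open("side.pkl","rb"))
T=lambda u,v:ray(t,up(u,v,8,300,175)); S=lambda u,v:ray(s,up(u,v,6,300,185))
T2=lambda u,v:ray(t,up(u,v,5,195,172)); S2=lambda u,v:ray(s,up(u,v,5,225,105))
for n,a,b,z in [("grey",T(136,325),S(86,255),.014),("white",T(226,342),S(143,312),.014),("dark",T(339,383),S(203,385),.014),
 ("aper",T(366,163),S(349,231),.046),("LB",T(82,70),S(190,62),.046),("RB",T(445,108),S(440,243),.046),("LF",T(64,192),S(110,115),.046),("RF",T(436,234),S(356,303),.046),
 ("drvbase",T2(85,90),S2(87,178),.092),("drvtop",T2(43,58),S2(73,52),.18),("cap",T(545,450),S(327,525),.025)]:
    print(n,*tri(a,b),onz(a,z)[:2],onz(b,z)[:2])
# cheeks tips
print([onz(T(*p),.012)[:2] for p in((88,248),(192,262),(302,275),(403,287))])
print([onz(S(*p),.012)[:2] for p in((110,200),(182,258),(258,318),(322,368))])
for p in((30,50),(110,37),(138,130),(47,144)): print("blk",onz(T2(*p),.092)[:2])
E
```

```text
grey [ 0.4288 -0.1599  0.0189] [np.float64(0.0010742016502222026), np.float64(0.001074201650222146)] [ 0.4302 -0.1606] [ 0.4314 -0.1565]
white [ 0.422  -0.1972  0.0145] [np.float64(0.0010245676513340972), np.float64(0.0010245676513341774)] [ 0.4228 -0.198 ] [ 0.4216 -0.1963]
dark [ 0.4041 -0.2436  0.0183] [np.float64(0.0011353943214427052), np.float64(0.0011353943214426536)] [ 0.4054 -0.2446] [ 0.4061 -0.2409]
aper [ 0.4909 -0.2545  0.049 ] [np.float64(0.0009661408062714025), np.float64(0.0009661408062713407)] [ 0.4921 -0.2554] [ 0.4926 -0.2525]
LB [ 0.5306 -0.1383  0.0476] [np.float64(0.0012877496521523663), np.float64(0.0012877496521523874)] [ 0.5319 -0.1392] [ 0.531  -0.1365]
RB [ 0.5141 -0.2872  0.0449] [np.float64(0.0015046665277840072), np.float64(0.0015046665277842323)] [ 0.5149 -0.2883] [ 0.512  -0.2867]
LF [ 0.4801 -0.1312  0.048 ] [np.float64(0.0007414587217878376), np.float64(0.0007414587217880271)] [ 0.4809 -0.1317] [ 0.481  -0.1295]
RF [ 0.4603 -0.2814  0.0495] [np.float64(0.0024062737863544785), np.float64(0.002406273786354403)] [ 0.4625 -0.2835] [ 0.4611 -0.2782]
drvbase [0.5019 0.1712 0.0979] [np.float64(0.0010694321062765732), np.float64(0.0010694321062764559)] [0.5038 0.172 ] [0.5061 0.1778]
drvtop [0.5049 0.1746 0.1828] [np.float64(0.0004700116463978618), np.float64(0.00047001164639772744)] [0.5058 0.175 ] [0.5071 0.1779]
cap [ 0.3754 -0.3275  0.0232] [np.float64(0.0009247544458803763), np.float64(0.0009247544458804454)] [ 0.3759 -0.328 ] [ 0.3736 -0.3276]
[array([ 0.4631, -0.1407]), array([ 0.4569, -0.1842]), array([ 0.451, -0.23 ]), array([ 0.4457, -0.2721])]
[array([ 0.4654, -0.1429]), array([ 0.4587, -0.1893]), array([ 0.4523, -0.2359]), array([ 0.4474, -0.2736])]
blk [0.5301 0.208 ]
blk [0.5382 0.1573]
blk [0.4778 0.1374]
blk [0.4692 0.1948]
```

The pictures show the pucks in front of the reader: grey, white and dark at top-view pixels ~(317,215), (328,217) and (342,223). The aperture is at ~(345,195), and the driver stands in the block at ~(212,190). The triangulated heights agree with the text, and the reader's yaw is about -7°. I'll push the dark puck first.

Request:
{"name": "drive_tool", "arguments": {"steps": [[[0,0,9.9],[0,0,0],0.016],[[0,0,9.9],[0.018,-0.03,0],0.016],[[0,0,9.9],[0.01,-0.03,0],0.016],[[0,0,0],[0,-0.05,0.02],0.016],[[0,0,0],[0,-0.05,0.02],0.016],[[0,0,0],[0,-0.05,0.02],0.016],[[0,0,0],[0.02,-0.05,0.02],0.016],[[0,0,0],[0.02,-0.02,0.02],0.016]]}}

```text
time: 1.1
tcp_pos: [0.3075, -0.2501, 0.1446]
eef_rot: [0.998, -0.06, -0.0, -0.001]
ft_force: [0.6, -0.6, -1.8]
width: 0.187
gripper_force: 0.0
```

```bash
cat >> h.py <<'E'
C=np.array([.497,-.209]);YAW=np.radians(-7)
def goto(xyz,yaw=np.degrees(YAW),cmd=None):
    """shift in tool axes from measured pose, yaw error"""
    s=sense();r=R.from_quat(s["eef_rot"]);d=r.inv().apply(np.array(xyz)-s["tcp_pos"])
    x=r.as_matrix()[:,0];c=np.cos(np.radians(yaw)),np.sin(np.radians(yaw))
    tgt=R.from_matrix(np.array([[c[0],c[1],0],[c[1],-c[0],0],[0,0,-1]]).T)
    print("tcp",s["tcp_pos"].round(4),"shift",d.round(4),"turn",np.degrees((r.inv()*tgt).as_rotvec()).round(2),"F",s["ft_force"].round(2),"w",round(s["width"],3),"t",s["time"],"q",s["joints"].round(2))
def L(x,y): # reader local -> world
    c,s=np.cos(YAW),np.sin(YAW);return C+[c*x-s*y,s*x+c*y]
E
python3 -c "
from h import *
goto([*L(-.125,-.045),.018])"
```

```text
tcp [ 0.3075 -0.2501  0.1446] shift [ 0.0582 -0.0186  0.1266] turn [-0.07  0.04  0.09] F [ 0.62 -0.56 -1.81] w 0.187 t 1.1 q [-0.86  0.1   2.01  0.    1.03  0.83]
```

Request:
{"name": "drive_tool", "arguments": {"steps": [[[0,0,0],[0.03,-0.009,0.02],0.016],[[0,0,0],[0.028,-0.009,0.03],0.016],[[0,0,0],[0,0,0.04],0.016],[[0,0,0],[0,0,0.025],0.016],[[0,0,0],[0,0,0.01],0.016],[[0,0,0],[0,0,0],0.016]]}}

```text
time: 1.85
tcp_pos: [0.3675, -0.2422, 0.02]
eef_rot: [0.998, -0.061, -0.0, -0.0]
ft_force: [-0.3, -0.5, 0.5]
width: 0.189
gripper_force: 0.0
```

```bash
python3 - <<'E'
from h import *
goto([*L(-.125,-.045),.018]); goto([*L(-.074,-.0455),.018])
c=snap("top");save("a1",c,(295,175,375,245),8)
E
```

```text
tcp [ 0.3675 -0.2422  0.02  ] shift [-0.0005 -0.0038  0.002 ] turn [-0.03  0.05  0.03] F [-0.31 -0.47  0.45] w 0.189 t 1.85 q [-0.74  0.34  2.1  -0.    0.7   0.95]
tcp [ 0.3675 -0.2422  0.02  ] shift [ 0.0505 -0.0032  0.002 ] turn [-0.03  0.05  0.03] F [-0.31 -0.47  0.45] w 0.189 t 1.85 q [-0.74  0.34  2.1  -0.    0.7   0.95]
```

View pics/a1.png

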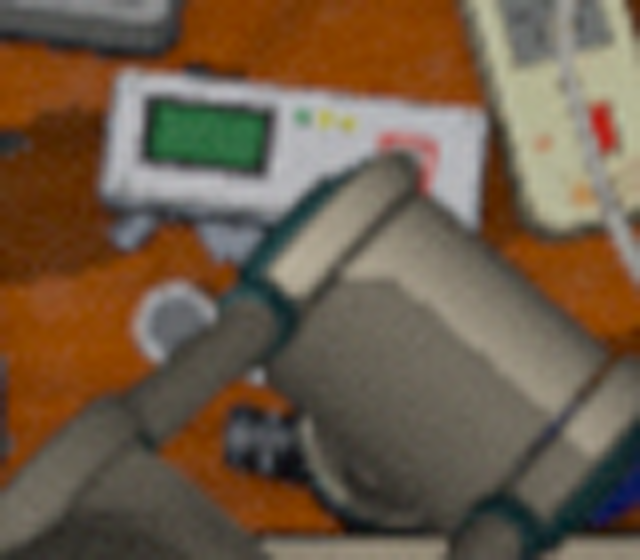

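The arm hides the dark puck in this view, around (400,400) in the crop, so I'll push by force.

Request:
{"name": "drive_tool", "arguments": {"steps": [[[0,0,0],[0.008,-0.0035,0.001],0.016],[[0,0,0],[0.008,0,0],0.016],[[0,0,0],[0.008,0,0],0.016],[[0,0,0],[0.006,0,0],0.016],[[0,0,0],[0.005,0,0],0.016],[[0,0,0],[0.003,0,0],0.016],[[0,0,0],[0,0,0],0.016]]}}

```text
time: 2.78
tcp_pos: [0.4062, -0.2435, 0.0192]
eef_rot: [0.998, -0.061, 0.0, 0.0]
ft_force: [-0.0, 0.3, -0.9]
width: 0.191
gripper_force: 0.0
```

Request:
{"name": "drive_tool", "arguments": {"steps": [[[0,0,0],[0.003,0,0],0.016],[[0,0,0],[0.002,0,0],0.016],[[0,0,0],[0,0,0],0.016]]}}

```text
time: 3.15
tcp_pos: [0.4111, -0.2442, 0.0193]
eef_rot: [0.998, -0.061, 0.0, 0.0]
ft_force: [0.6, 0.5, 0.7]
width: 0.186
gripper_force: 0.0
```

Request:
{"name": "drive_tool", "arguments": {"steps": [[[0,0,0],[0.002,0,0],0.016],[[0,0,0],[0,0,0],0.016]]}}

```text
time: 3.4
tcp_pos: [0.413, -0.2444, 0.0193]
eef_rot: [0.998, -0.061, 0.0, 0.0]
ft_force: [-0.1, 0.1, 0.6]
width: 0.189
gripper_force: 0.0
```

Request:
{"name": "drive_tool", "arguments": {"steps": [[[0,0,0],[0.002,0,0],0.016],[[0,0,0],[0.001,0,0],0.016],[[0,0,0],[0,0,0],0.016]]}}

```text
time: 3.78
tcp_pos: [0.4159, -0.2447, 0.0193]
eef_rot: [0.998, -0.061, 0.0, 0.0]
ft_force: [-0.6, 0.5, 0.0]
width: 0.189
gripper_force: 0.0
```

Request:
{"name": "drive_tool", "arguments": {"steps": [[[0,0,0],[0.001,0,0],0.016],[[0,0,0],[0.001,0,0],0.016],[[0,0,0],[0,0,0],0.016]]}}

```text
time: 4.15
tcp_pos: [0.4179, -0.2449, 0.0193]
eef_rot: [0.998, -0.061, 0.0, 0.0]
ft_force: [0.6, 0.2, 0.7]
width: 0.189
gripper_force: 0.1
```

Request:
{"name": "drive_tool", "arguments": {"steps": [[[0,0,0],[0.001,0,0],0.016],[[0,0,0],[0,0,0],0.016]]}}

```text
time: 4.4
tcp_pos: [0.4189, -0.2451, 0.0193]
eef_rot: [0.998, -0.061, 0.0, 0.0]
ft_force: [-1.1, 0.3, 0.7]
width: 0.189
gripper_force: 0.1
```

Request:
{"name": "drive_tool", "arguments": {"steps": [[[0,0,0],[0.001,0,0],0.016],[[0,0,0],[0,0,0],0.016]]}}

```text
time: 4.65
tcp_pos: [0.4195, -0.2451, 0.0193]
eef_rot: [0.998, -0.061, -0.0, -0.0]
ft_force: [-1.3, -0.8, 1.3]
width: 0.188
gripper_force: 0.7
```

Request:
{"name": "drive_tool", "arguments": {"steps": [[[0,0,0],[0.001,0,0],0.016],[[0,0,0],[0,0,0],0.016]]}}

```text
time: 4.9
tcp_pos: [0.4198, -0.245, 0.0192]
eef_rot: [0.998, -0.06, -0.001, -0.0]
ft_force: [-4.9, -1.2, 1.7]
width: 0.188
gripper_force: 2.1
```

```bash
python3 - <<'E'
from h import *
goto([*L(-.074,-.0455),.018])
c=snap("side");save("a2",c,(290,180,390,280),6)
E
```

```text
tcp [ 0.4198 -0.245   0.0192] shift [-0.0018  0.0004  0.0012] turn [-0.02  0.11  0.06] F [-4.89 -1.24  1.72] w 0.188 t 4.9 q [-0.67  0.39  2.   -0.    0.75  1.02]
```

View pics/a2.png

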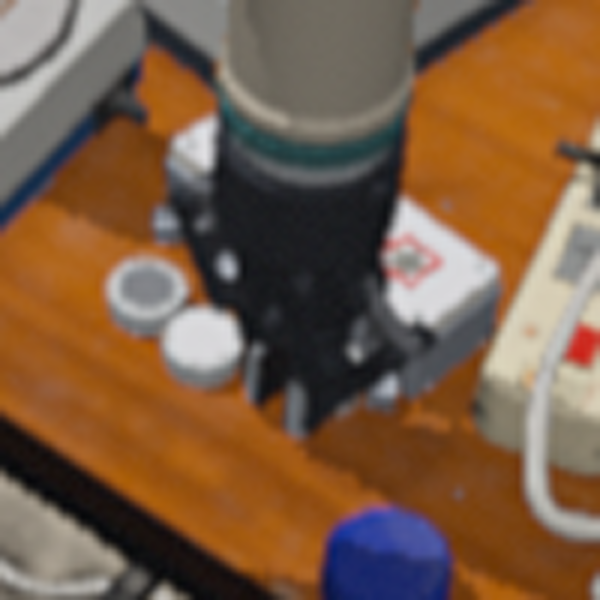

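Dark is home: force rose to 5 N with the TCP at local x ≈ -0.072. Grey and white haven't been disturbed. Next is the grey puck.

Request:
{"name": "drive_tool", "arguments": {"steps": [[[0,0,0],[-0.025,0,0],0.016],[[0,0,0],[-0.026,0,0],0.01],[[0,0,0],[0,-0.03,0],0.01],[[0,0,0],[0,-0.03,0],0.01],[[0,0,0],[0,-0.03,0],0.01],[[0,0,0],[0,0,0],0.01]]}}

```text
time: 5.7
tcp_pos: [0.3816, -0.1484, 0.0194]
eef_rot: [0.998, -0.06, 0.001, -0.0]
ft_force: [-0.3, 0.1, -0.1]
width: 0.123
gripper_force: 0.0
```

```bash
python3 - <<'E'
from h import *
goto([*L(-.0722,.0455),.019])
c=snap("side");save("a3",c,(290,180,390,280),6)
E
```

```text
tcp [ 0.3816 -0.1484  0.0194] shift [0.0498 0.0008 0.0005] turn [-0.01 -0.07  0.16] F [-0.28  0.15 -0.11] w 0.123 t 5.7 q [-0.54  0.3   2.17  0.    0.67  1.15]
```

View pics/a3.png

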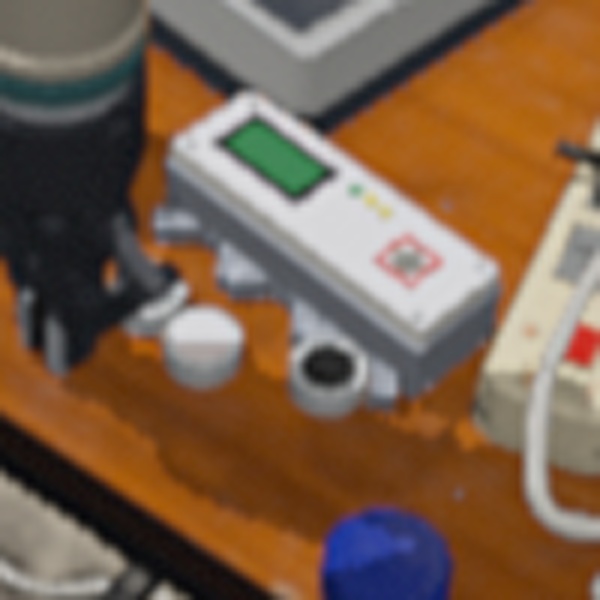

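Dark sits in its rest at crop (328,365). Now I'll push grey.

Request:
{"name": "drive_tool", "arguments": {"steps": [[[0,0,0],[0.009,0,0],0.01],[[0,0,0],[0.009,0,0],0.01],[[0,0,0],[0.009,0,0],0.01],[[0,0,0],[0.009,0,0],0.01],[[0,0,0],[0.006,0,0],0.01],[[0,0,0],[0.003,0,0],0.01],[[0,0,0],[0,0,0],0.01]]}}

```text
time: 6.62
tcp_pos: [0.4259, -0.1552, 0.0193]
eef_rot: [0.998, -0.061, 0.0, 0.0]
ft_force: [-0.3, 0.3, -0.1]
width: 0.118
gripper_force: 0.0
```

Request:
{"name": "drive_tool", "arguments": {"steps": [[[0,0,0],[0.001,0,0],0.01],[[0,0,0],[0.001,0,0],0.01],[[0,0,0],[0,0,0],0.01]]}}

```text
time: 7.0
tcp_pos: [0.4276, -0.1554, 0.0193]
eef_rot: [0.998, -0.061, 0.0, 0.0]
ft_force: [-0.1, 0.2, 0.9]
width: 0.115
gripper_force: 0.1
```

Request:
{"name": "drive_tool", "arguments": {"steps": [[[0,0,0],[0.001,0,0],0.01],[[0,0,0],[0,0,0],0.01]]}}

```text
time: 7.25
tcp_pos: [0.4285, -0.1555, 0.0193]
eef_rot: [0.998, -0.061, -0.0, -0.0]
ft_force: [-1.4, -0.6, 0.3]
width: 0.118
gripper_force: 0.2
```

Request:
{"name": "drive_tool", "arguments": {"steps": [[[0,0,0],[0.001,0,0],0.01],[[0,0,0],[0,0,0],0.01]]}}

```text
time: 7.5
tcp_pos: [0.429, -0.1554, 0.0192]
eef_rot: [0.998, -0.061, -0.001, -0.0]
ft_force: [-2.0, 0.2, 0.6]
width: 0.118
gripper_force: 1.1
```

Request:
{"name": "drive_tool", "arguments": {"steps": [[[0,0,0],[0.001,0,0],0.01],[[0,0,0],[0,0,0],0.01]]}}

```text
time: 7.75
tcp_pos: [0.4294, -0.1552, 0.0191]
eef_rot: [0.998, -0.061, -0.001, -0.0]
ft_force: [-5.6, 0.5, 3.1]
width: 0.115
gripper_force: 2.4
```

```bash
python3 - <<'E'
from h import *
goto([*L(-.0735,.0455),.019])
E
```

```text
tcp [ 0.4294 -0.1552  0.0191] shift [ 0.0001 -0.0004  0.0001] turn [-0.04  0.15  0.05] F [-5.56  0.53  3.1 ] w 0.115 t 7.75 q [-0.5   0.36  2.07 -0.    0.72  1.19]
```

Grey is home at exactly the predicted position. White next.

Request:
{"name": "drive_tool", "arguments": {"steps": [[[0,0,0],[-0.025,0,0],0.01],[[0,0,0],[-0.026,0,0],0.014],[[0,0,0],[0,0.022,0],0.014],[[0,0,0],[0,0.023,0],0.014],[[0,0,0],[0,0,0],0.014],[[0,0,0],[0.01,0,0],0.014],[[0,0,0],[0.01,0,0],0.014],[[0,0,0],[0.01,0,0],0.014]]}}

```text
time: 8.75
tcp_pos: [0.4053, -0.1975, 0.0193]
eef_rot: [0.998, -0.06, -0.0, -0.0]
ft_force: [-0.3, 0.1, 0.8]
width: 0.164
gripper_force: 0.4
```

```bash
python3 - <<'E'
from h import *
goto([*L(-.073,0),.019])
E
```

```text
tcp [ 0.4053 -0.1975  0.0193] shift [0.0194 0.0003 0.0003] turn [-0.    0.    0.09] F [-0.34  0.12  0.85] w 0.164 t 8.75 q [-0.61  0.35  2.08  0.    0.71  1.08]
```

Request:
{"name": "drive_tool", "arguments": {"steps": [[[0,0,0],[0.008,0,0],0.014],[[0,0,0],[0.006,0,0],0.014],[[0,0,0],[0.003,0,0],0.014],[[0,0,0],[0.001,0,0],0.014],[[0,0,0],[0,0,0],0.014]]}}

```text
time: 9.38
tcp_pos: [0.4221, -0.2001, 0.0193]
eef_rot: [0.998, -0.061, 0.0, 0.0]
ft_force: [0.0, -0.3, 0.8]
width: 0.163
gripper_force: 0.0
```

Request:
{"name": "drive_tool", "arguments": {"steps": [[[0,0,0],[0.001,0,0],0.014],[[0,0,0],[0,0,0],0.014]]}}

```text
time: 9.62
tcp_pos: [0.4232, -0.2002, 0.0193]
eef_rot: [0.998, -0.061, 0.0, 0.0]
ft_force: [0.2, 0.6, 0.5]
width: 0.161
gripper_force: 0.1
```

Request:
{"name": "drive_tool", "arguments": {"steps": [[[0,0,0],[0.001,0,0],0.014],[[0,0,0],[0,0,0],0.014]]}}

```text
time: 9.88
tcp_pos: [0.4243, -0.2004, 0.0193]
eef_rot: [0.998, -0.061, 0.0, 0.0]
ft_force: [-0.3, -0.0, -0.5]
width: 0.165
gripper_force: 0.1
```

Request:
{"name": "drive_tool", "arguments": {"steps": [[[0,0,0],[0.001,0,0],0.014],[[0,0,0],[0,0,0],0.014]]}}

```text
time: 10.12
tcp_pos: [0.4253, -0.2005, 0.0193]
eef_rot: [0.998, -0.061, 0.0, 0.0]
ft_force: [-0.0, 0.2, -0.3]
width: 0.166
gripper_force: 0.1
```

Request:
{"name": "drive_tool", "arguments": {"steps": [[[0,0,0],[0.001,0,0],0.014],[[0,0,0],[0,0,0],0.014]]}}

```text
time: 10.38
tcp_pos: [0.4258, -0.2004, 0.0192]
eef_rot: [0.998, -0.061, -0.0, -0.0]
ft_force: [-1.2, 0.3, 1.7]
width: 0.165
gripper_force: 0.7
```

Request:
{"name": "drive_tool", "arguments": {"steps": [[[0,0,0],[0.001,0,0],0.014],[[0,0,0],[0,0,0],0.014]]}}

```text
time: 10.62
tcp_pos: [0.4261, -0.2003, 0.0191]
eef_rot: [0.998, -0.061, -0.001, -0.0]
ft_force: [-4.5, -0.2, 2.5]
width: 0.165
gripper_force: 2.1
```

Request:
{"name": "drive_tool", "arguments": {"steps": [[[0,0,0],[-0.02,0,0],0.014],[[0,0,0],[-0.03,0,-0.02],0.014],[[0,0,0],[0,0,-0.06],0.03],[[0,0,0],[0,0,-0.06],0.06],[[0,0,0],[0,0,-0.06],0.06],[[0,0,0],[0,-0.02,-0.06],0.06],[[0,0,0],[0.01,-0.05,0],0.06],[[0,0,0],[0.01,-0.05,0],0.06]]}}

```text
time: 11.62
tcp_pos: [0.4138, -0.0774, 0.2802]
eef_rot: [0.998, -0.062, 0.003, 0.0]
ft_force: [0.5, 0.7, 0.1]
width: 0.703
gripper_force: 0.0
```

```bash
python3 - <<'E'
from h import *
goto([.505,.175,.25])
E
```

```text
tcp [ 0.4138 -0.0774  0.2802] shift [ 0.0593 -0.2617  0.0304] turn [ 0.03 -0.36 -0.06] F [0.53 0.71 0.09] w 0.703 t 11.625 q [-0.35  0.02  1.74  0.    1.38  1.34]
```

Request:
{"name": "drive_tool", "arguments": {"steps": [[[0,0,0],[0.012,-0.05,0],0.06],[[0,0,0],[0.012,-0.05,0],0.06],[[0,0,0],[0.012,-0.05,0],0.06],[[0,0,0],[0.012,-0.05,0.01],0.06],[[0,0,0],[0.01,-0.05,0.01],0.06],[[0,0,0],[0,-0.01,0.01],0.06],[[0,0,0],[0,0,0],0.06]]}}

```text
time: 12.5
tcp_pos: [0.5007, 0.1733, 0.2476]
eef_rot: [0.998, -0.06, -0.001, 0.0]
ft_force: [0.1, -0.4, -0.4]
width: 0.705
gripper_force: 0.0
```

```bash
python3 - <<'E'
from h import *
goto([.505,.175,.135])
import pickle
t=snap("top");s=snap("side");pickle.dump((t,s),open("b.pkl","wb"))
a=lambda f,b,k:cv2.resize(f["frame"][b[1]:b[3],b[0]:b[2],::-1],None,fx=k,fy=k,interpolation=cv2.INTER_CUBIC)
im=np.zeros((600,800,3),np.uint8)
im[:360,:480]=a(t,(300,185,360,230),8); im[360:600,:480]=a(t,(190,165,270,205),6); im[:360,480:]=a(s,(300,200,353.333.__int__(),260),6)[:,:320] if 0 else cv2.resize(a(s,(300,200,353,260),6),(320,360))
im[360:,480:]=cv2.resize(a(s,(215,90,295,150),4),(320,240))
cv2.imwrite("pics/b1.png",im)
E
```

```text
tcp [0.5007 0.1733 0.2476] shift [ 0.0043 -0.0023  0.1126] turn [0.04 0.08 0.12] F [ 0.06 -0.39 -0.41] w 0.705 t 12.5 q [ 0.2   0.21  1.59 -0.    1.34  1.89]
```

View pics/b1.png

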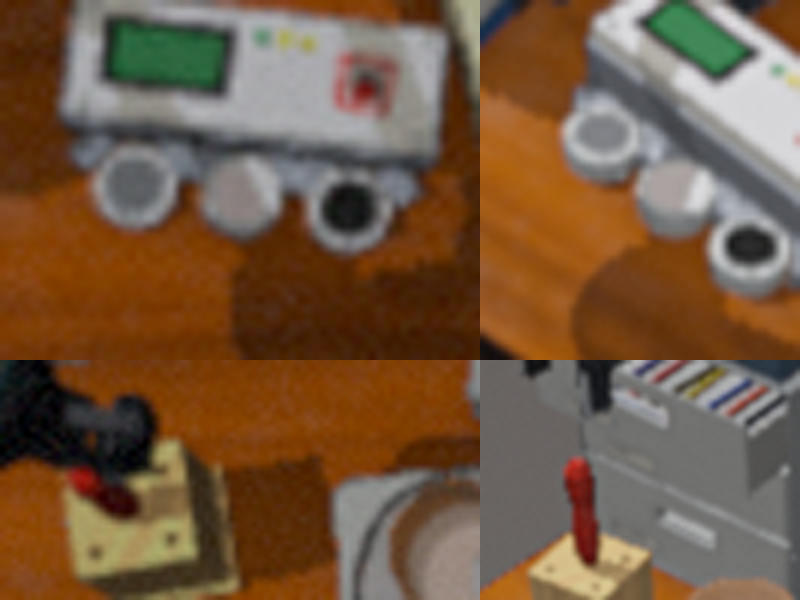

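The pucks form an even row at crop (136,186), (241,195) and (349,209), all between the cheeks. The driver is still standing upright under the open fingers. I'll descend and grasp it.

Request:
{"name": "drive_tool", "arguments": {"steps": [[[0,0,0],[0.004,-0.002,0.02],0.06],[[0,0,0],[0,0,0.035],0.06],[[0,0,0],[0,0,0.035],0.06],[[0,0,0],[0,0,0.022],0.06],[[0,0,0],[0,0,0],0.06],[[0,0,0],[0,0,0],0.03]]}}

```text
time: 13.35
tcp_pos: [0.5063, 0.1738, 0.138]
eef_rot: [0.998, -0.061, 0.001, -0.0]
ft_force: [0.1, -0.1, -0.1]
width: 0.503
gripper_force: 0.0
```

Request:
{"name": "drive_tool", "arguments": {"steps": [[[0,0,0],[0,0,0],0.0],[[0,0,0],[0,0,0],0.0],[[0,0,0],[0,0,0],0.0],[[0,0,0],[0,0,0],0.0],[[0,0,0],[0,0,0],0.0]]}}

```text
time: 13.98
tcp_pos: [0.5063, 0.1743, 0.1381]
eef_rot: [0.998, -0.06, 0.002, 0.0]
ft_force: [-1.1, -1.5, 6.2]
width: 0.239
gripper_force: 58.4
```

Request:
{"name": "drive_tool", "arguments": {"steps": [[[0,0,0],[0,0,-0.01],0.0],[[0,0,0],[0,0,-0.02],0.0],[[0,0,0],[0,0,-0.03],0.0],[[0,0,0],[0,0,-0.035],0.0],[[0,0,0],[0,0,-0.035],0.0],[[0,0,0],[0,0,-0.035],0.0],[[0,0,0],[0,0,-0.035],0.0],[[0,0,0],[0,0,0],0.0]]}}

```text
time: 14.98
tcp_pos: [0.5063, 0.1748, 0.3397]
eef_rot: [0.998, -0.061, 0.003, -0.001]
ft_force: [0.4, -0.9, -1.2]
width: 0.24
gripper_force: 58.8
```

```bash
python3 - <<'E'
from h import *
goto([.492,-.254,.335])
E
```

```text
tcp [0.5063 0.1748 0.3397] shift [0.0377 0.4274 0.0041] turn [-0.12 -0.34  0.05] F [ 0.37 -0.86 -1.17] w 0.24 t 14.975 q [0.2  0.17 1.41 0.   1.55 1.89]
```

Request:
{"name": "drive_tool", "arguments": {"steps": [[[0,0,0],[0.003,0.03,0],0.0],[[0,0,0],[0.004,0.045,0],0.0],[[0,0,0],[0.004,0.045,0],0.0],[[0,0,0],[0.004,0.045,0],0.0],[[0,0,0],[0.004,0.045,0],0.0],[[0,0,0],[0.004,0.045,0],0.0],[[0,0,0],[0.004,0.045,0],0.0],[[0,0,0],[0.004,0.045,0],0.0]]}}

```text
time: 15.98
tcp_pos: [0.4932, -0.1728, 0.3351]
eef_rot: [0.998, -0.061, -0.001, -0.001]
ft_force: [0.6, 0.0, -1.0]
width: 0.236
gripper_force: 58.8
```

Request:
{"name": "drive_tool", "arguments": {"steps": [[[0,0,0],[0.004,0.04,0],0.0],[[0,0,0],[0.003,0.03,0.04],0.0],[[0,0,0],[0,0.01,0.05],0.0],[[0,0,0],[0,0,0.03],0.0],[[0,0,0],[0,0,0],0.0],[[0,0,0],[0,0,0],0.0]]}}

```text
time: 16.73
tcp_pos: [0.4918, -0.2522, 0.2173]
eef_rot: [0.998, -0.061, 0.0, 0.0]
ft_force: [0.4, -0.4, -0.2]
width: 0.242
gripper_force: 58.8
```

```bash
python3 - <<'E'
from h import *
import pickle
goto([.492,-.254,.2])
t=snap("top");s=snap("side");pickle.dump((t,s),open("c.pkl","wb"))
a=lambda f,b,k:cv2.resize(f["frame"][b[1]:b[3],b[0]:b[2],::-1],None,fx=k,fy=k,interpolation=cv2.INTER_CUBIC)
im=np.zeros((600,800,3),np.uint8)
im[:,:400]=a(t,(320,165,370,240),8); im[:,400:]=a(s,(330,165,380,240),8)
cv2.imwrite("pics/c1.png",im)
E
```

```text
tcp [ 0.4918 -0.2522  0.2173] shift [0.0004 0.0018 0.0173] turn [ 0.03 -0.05  0.05] F [ 0.38 -0.41 -0.15] w 0.242 t 16.725 q [-0.6   0.26  1.6   0.    1.28  1.09]
```

View pics/c1.png

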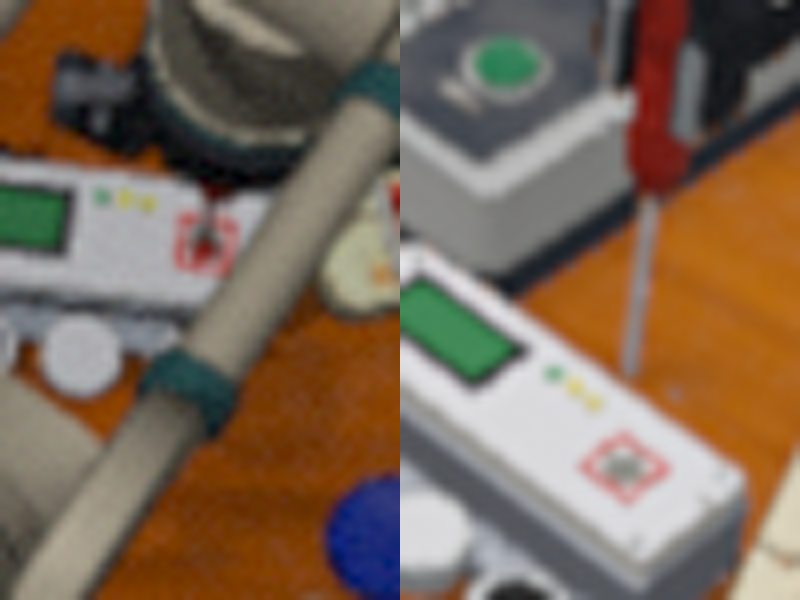

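The driver hangs vertically. Its tip is at side crop (231,376) and, in the top view, right by the aperture at ~(207,237). I'll compute the offset from both views.

```bash
python3 - <<'E'
from h import *
import pickle
np.set_printoptions(precision=4,suppress=True)
t,s=pickle.load(open("c.pkl","rb"))
T=lambda u,v:ray(t,up(u,v,8,320,165)); S=lambda u,v:ray(s,up(u,v,8,330,165))
print("aper this pic",onz(T(206,243),.046)[:2],onz(S(225,466),.046)[:2])
print("tip side @.082,.087,.092",[onz(S(231,376),z)[:2] for z in(.082,.087,.092)])
print("shaft top end side",tri(S(247,196),T(211,190)))
print("tip",tri(S(231,376),T(207,238)), onz(T(207,238),.087))
def proj(c,p):
    q=R.from_quat(c["rotation"]).inv().apply(np.array(p)-c["origin"]);q=c["intrinsics"]@[q[0],-q[1],-q[2]];return q[:2]/q[2]
for n,c,k in(("top",t,(320,165)),("side",s,(330,165))):
    for p in([.4918,-.2522,.087],[.4918,-.2522,.171],[.4918,-.2522,.046],[.4923,-.254,.046]):
        print(n,p,((proj(c,p)-k)+.5)*8-.5)
E
```

```text
aper this pic [ 0.4921 -0.2554] [ 0.4932 -0.2518]
tip side @.082,.087,.092 [array([ 0.4976, -0.2474]), array([ 0.4934, -0.2498]), array([ 0.4893, -0.2522])]
shaft top end side (array([ 0.4895, -0.2499,  0.169 ]), [np.float64(1.146052559334867e-05), np.float64(1.1460525593351524e-05)])
tip (array([ 0.4855, -0.2534,  0.0958]), [np.float64(0.0008662929171679613), np.float64(0.0008662929171681253)]) [ 0.4866 -0.2533  0.087 ]
top [0.4918, -0.2522, 0.087] [204.0789 225.0744]
top [0.4918, -0.2522, 0.171] [217.4358 182.9027]
top [0.4918, -0.2522, 0.046] [198.136  243.8375]
top [0.4923, -0.254, 0.046] [202.5089 242.6073]
side [0.4918, -0.2522, 0.087] [234.3079 382.4651]
side [0.4918, -0.2522, 0.171] [258.3815 190.4843]
side [0.4918, -0.2522, 0.046] [223.4412 469.1245]
side [0.4923, -0.254, 0.046] [228.8805 470.8933]
```

Request:
{"name": "drive_tool", "arguments": {"steps": [[[0,0,0],[0.0005,0.002,0.01],0.0],[[0,0,0],[0,0,0.01],0.0],[[0,0,0],[0,0,0.01],0.0],[[0,0,0],[0,0,0],0.0]]}}

```text
time: 17.32
tcp_pos: [0.491, -0.2537, 0.1853]
eef_rot: [0.998, -0.061, -0.001, -0.001]
ft_force: [0.3, -0.0, -0.5]
width: 0.24
gripper_force: 58.8
```

```bash
python3 - <<'E'
from h import *
goto([.4925,-.254,.154])
t=snap("top");s=snap("side")
a=lambda f,b,k:cv2.resize(f["frame"][b[1]:b[3],b[0]:b[2],::-1],None,fx=k,fy=k,interpolation=cv2.INTER_CUBIC)
im=np.hstack([a(t,(335,180,360,205),16),a(s,(345,205,370,230),16)])
cv2.imwrite("pics/d1.png",im)
E
```

```text
tcp [ 0.491  -0.2537  0.1853] shift [0.0016 0.0002 0.0313] turn [-0.06  0.13  0.04] F [ 0.31 -0.04 -0.53] w 0.24 t 17.325 q [-0.6   0.28  1.65 -0.    1.21  1.09]
```

View pics/d1.png

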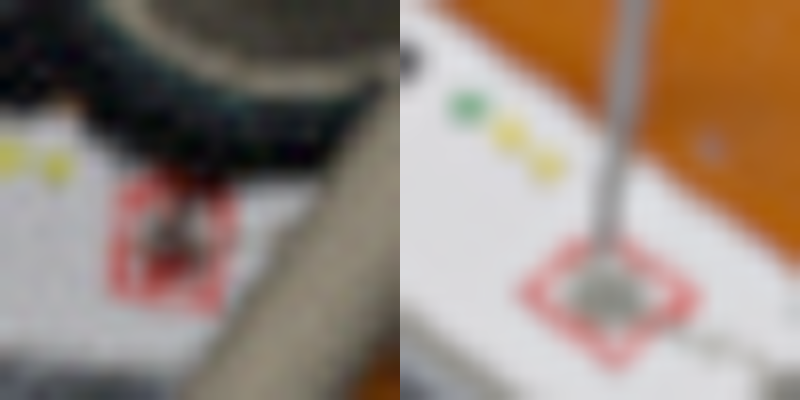

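The tip is over the red-framed hole: side crop tip (605,250) against hole (609,300), top crop (175,235) against (173,240), about 1–2 mm off. Shift 1 mm and descend.

Request:
{"name": "drive_tool", "arguments": {"steps": [[[0,0,0],[0,0.001,0.003],0.0],[[0,0,0],[0,0,0.005],0.0],[[0,0,0],[0,0,0.004],0.0],[[0,0,0],[0,0,0],0.0]]}}

```text
time: 17.92
tcp_pos: [0.4913, -0.255, 0.1741]
eef_rot: [0.998, -0.061, -0.0, -0.0]
ft_force: [-0.2, -0.5, -0.7]
width: 0.242
gripper_force: 58.8
```

Request:
{"name": "drive_tool", "arguments": {"steps": [[[0,0,0],[0,0,0.004],0.0],[[0,0,0],[0,0,0.004],0.0],[[0,0,0],[0,0,0.004],0.0],[[0,0,0],[0,0,0],0.0]]}}

```text
time: 18.42
tcp_pos: [0.4913, -0.2549, 0.1621]
eef_rot: [0.998, -0.061, -0.0, -0.0]
ft_force: [-0.1, -0.1, -0.6]
width: 0.242
gripper_force: 58.8
```

In the well (tip ≈ 0.032) with no contact. I'll go on to the button.

Request:
{"name": "drive_tool", "arguments": {"steps": [[[0,0,0],[0,0,0.004],0.0],[[0,0,0],[0,0,0.003],0.0],[[0,0,0],[0,0,0.001],0.0],[[0,0,0],[0,0,0],0.0]]}}

```text
time: 18.92
tcp_pos: [0.4915, -0.2551, 0.1545]
eef_rot: [0.998, -0.061, -0.0, -0.0]
ft_force: [-0.6, -0.0, 0.5]
width: 0.238
gripper_force: 58.8
```

Request:
{"name": "drive_tool", "arguments": {"steps": [[[0,0,0],[0,0,0.002],0.0],[[0,0,0],[0,0,0],0.0]]}}

```text
time: 19.18
tcp_pos: [0.4918, -0.2553, 0.1529]
eef_rot: [0.998, -0.061, 0.0, 0.0]
ft_force: [0.4, 0.4, 0.9]
width: 0.24
gripper_force: 58.9
```

Request:
{"name": "drive_tool", "arguments": {"steps": [[[0,0,0],[0,0,0.002],0.0],[[0,0,0],[0,0,0],0.0]]}}

```text
time: 19.42
tcp_pos: [0.4918, -0.2553, 0.1509]
eef_rot: [0.998, -0.061, 0.0, 0.0]
ft_force: [0.6, -0.3, 2.7]
width: 0.243
gripper_force: 59.0
```

Request:
{"name": "drive_tool", "arguments": {"steps": [[[0,0,0],[0,0,0.002],0.0],[[0,0,0],[0,0,0],0.0]]}}

```text
time: 19.68
tcp_pos: [0.4918, -0.2553, 0.1489]
eef_rot: [0.998, -0.061, 0.0, 0.0]
ft_force: [-0.1, 0.7, 4.6]
width: 0.238
gripper_force: 59.1
```

Request:
{"name": "drive_tool", "arguments": {"steps": [[[0,0,0],[0,0,0.0015],0.0],[[0,0,0],[0,0,0],0.0]]}}

```text
time: 19.92
tcp_pos: [0.4919, -0.2554, 0.1478]
eef_rot: [0.998, -0.061, 0.001, 0.0]
ft_force: [0.0, 0.8, 7.6]
width: 0.242
gripper_force: 60.0
```

Request:
{"name": "drive_tool", "arguments": {"steps": [[[0,0,0],[0,0,0.001],0.0],[[0,0,0],[0,0,0],0.0]]}}

```text
time: 20.18
tcp_pos: [0.4921, -0.2554, 0.1475]
eef_rot: [0.998, -0.061, 0.001, 0.0]
ft_force: [-0.4, 1.2, 10.2]
width: 0.241
gripper_force: 60.2
```

The button is bottomed: 5 mm of travel, force past 6 N and rising stiffly. Settle, then hand in.

Request:
{"name": "drive_tool", "arguments": {"steps": [[[0,0,0],[0,0,0],0.0],[[0,0,0],[0,0,0],0.0],[[0,0,0],[0,0,0],0.0]]}}

```text
time: 20.55
tcp_pos: [0.4921, -0.2554, 0.1476]
eef_rot: [0.998, -0.061, 0.001, 0.0]
ft_force: [-1.6, 0.5, 10.4]
width: 0.24
gripper_force: 60.2
```

```bash
python3 - <<'E'
from h import *
s=sense();print(s["tcp_pos"],s["ft_force"],s["gripper_force"])
if s["ft_force"][2]>7: print(order.hand_in())
E
```

```text
[ 0.49209564 -0.25537097  0.14756158] [-1.58128351  0.54690027 10.40987525] 60.24815797805786
the job is handed in; nothing more can be done
None
```

I handed the job in at 20.6 s: all three standards are in their rests, and the gripped screwdriver holds the button down with about 10 N; no verdict came back.

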